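# Lock the cash tin with its bent pin

### The arm

A 7-joint arm with a two-finger parallel gripper is mounted at the origin on a cart in front of the work surface, level with it; the furniture and walls round the work are solid. World frame = base frame: x ahead of the robot, y to its left, z up, the work surface at z = 0. Lengths are in m, angles in rad, forces in N, time in s.
With the tool pointing down it reaches from about 0.35 to 0.9 m from the base axis. Payload 8.1 kg.
Tool frame: the origin (TCP) lies where the fingers leave the gripper's body, on its centre line; the fingertips stand 66 mm ahead of it and the grasp point (between the pads) lies 47 mm ahead of it; z points along the fingers, y is the line along which they close (so a half turn about z gives the same grasp; the last joint's range is limited). The gripper opens to 92 mm and grips with 3 to 60 N. Pads are 19 mm wide; open, the fingers measure 130 mm over their backs; the gripper's body (75 mm by 190 mm) begins 47 mm behind the grasp point.
Start: joints at [1.006, 0.434, 0.025, 1.573, -0.012, 1.134, -0.075], TCP at [0.278, -0.56, 0.292] pointing down, gripper open.
Joint ranges: [-2.62, 2.62], [-0.44, 2.09], [-1.27, 1.32], [0.08, 2.57], [-1.32, 4.46], [0.12, 2], [-2.74, 2.74]. Speed limits (rad/s): [2.22, 2.22, 3.01, 3.01, 3.14, 3.14, 3.14].

### API

Orientations are given as a rotation vector (axis times angle).
In Python, from cell import arm gives the robot as it stands.
- The arm moves only by the tool send_rows, never from a script. Its argument "motion" is text: rows parted by semicolons, each of 7 numbers parted by spaces: the closure, from 0 (fully open) to 1 (shut), then the shift along the world's x, y, z in m, then the turn, a rotation vector about the world's x, y, z in degrees. A call has 1 to 5 rows; each row shifts and turns the commanded pose from where the row before left it; what a row does not reach is not made up. A row lasts 1/8 s, in which the tool goes at most 62.5 mm and 10.7 degrees, less where a joint would pass 70% of its speed; a pose out of reach is approached as far as the arm can. A call is refused whole if a number of a shift passes 0.0625 or a number of a turn 10.7, either way. A call with a gripper value outside its range is refused whole. The fingers move at their own pace and stop on an object; "force" is the grip in N (left out, the last holds). Time passes only in rows, so rows that do not move let the fingers close. It gives the time, the measured TCP pose, the force, the opening and the grip force at its end, in the units of the state.
- arm.observe(): the state, without advancing time (a new reading comes with each control period).
- arm.get_image(name): name is "scene" or "top" or "wrist"; returns (picture, depth): 480x640x3 uint8, blue, green, red; 480x640 float32, m along the optical axis (not along the pixel's ray), 0 where there is no reading.
- arm.camera_model(name): a dict with "fx", "fy", "cx", "cy" (pixels), "view" (4x4, takes a point from world to camera coordinates). Camera axes: x right, y down, z forward; pixel columns grow to the right and rows downward; lengths in m; the calibration is good to about 2 mm. A picture is of the moment at which its call begins: read the wrist's pose just before it. camera_model takes no time and is no camera call; for the wrist camera it gives the pose at the moment of the call.
- arm.sign_off(): hands the job in; it is judged then, once.
The state is a dict: "clock": time; "joints": joint angles; "dq": joint speeds; "joint_efforts": joint torques, N m; "position": TCP position; "ee_rot": TCP orientation; "force": force on the tool from outside, world axes, zero at the start; "ft_torque": the same for the moment, N m; "width": opening from 0.0 (shut) to 1.0 (fully open); "gripper_force": force on a finger pad.
Only numpy, scipy, OpenCV 4.12 (cv2) and the standard library are available. Lean on these libraries where they do the work, as an engineer would, in place of code of your own. Each camera call takes 0.05 s, during which the arm holds its last target. There are 200 camera calls.

### The job

Close the lid of the open red cash tin on the front of the table, then lock it with the bent brass pin: pick the pin up by its upright red grip and slide it round along its own curve through the two steel eyes on the front of the tin, first the eye of the tin, then the eye of the lid, until it is fully home with its stop lug up against the first eye. Let the pin lie in the eyes with the lid shut, and leave the bell, the two jars and the food tin round it standing where they are.

Things in the scene. Friction and masses are not known exactly. Their poses are not given: they have to be found in the camera images.
- cash_tin: Red cash tin fixed to the table, 113 x 154 x 58 mm high when shut. Origin: centre of its underside; x points from its front to its back, y to the left seen from the front, z up. Front wall at x = -48 mm. Lid hinge axis: along y at x = +54, z = +56 mm. Two steel eyes stand out from its front: upright rings of 5 mm bar, opening 18 mm, outside 28 mm, tin_eye at the left, lid_eye at the right.
- cash_tin_lid (a joint): Lid angle, rad: 0 = shut, grows as its front edge swings up and back, at most 1.83. Stiff hinge (0.1 N m): it stays where left, push it shut. Plate 154 mm wide, reaching 104 mm from the hinge, bare outer face (58 mm high when shut). A strap 22 mm wide, 21 mm right of the middle, hangs 50 mm down from its front edge and carries lid_eye; with the lid up it points forward.
- tin_eye (a point): Centre of the eye fixed to the tin: (-64.7, +21.1, 15) mm in the tin frame. The ring's axis is horizontal, along the tangent of the pin's home circle (25 degrees left of the circle's middle direction +x).
- lid_eye (a point): Centre of the eye on the lid's strap; with the lid shut (-64.7, -21.1, 15) mm in the tin frame, its axis along the tangent of the same circle (25 degrees right).
- pin_home (a point): Centre of the home circle, on the table: (-110, 0, 0) mm in the tin frame, axes as the tin's. Both eyes lie on a 50 mm radius about it. Home: pin origin here, pin axes along the tin's. Thread the pin by turning it clockwise (from above) about the vertical through here, its bar 15 mm above the table; 97 degrees anticlockwise from home its tip is just short of tin_eye.
- lock_pin: Bent brass pin, about 90 g, lying grip up: 8 mm round bar in a flat 150 degree arc, radius 50 mm to the bar's centre, which is 4 mm above the underside. Origin: arc centre, on the table. Grip at 90 degrees (+y); the arc runs clockwise from there through +x to the tip at -60 degrees. Stop lug at 34 degrees (4 mm along the bar, 24 mm high): at home 3 mm short of tin_eye's bar.
- pin_tip (a point): Centre of the rounded free tip of the pin: (25, -43.3, 4) mm in the pin frame.
- pin_grip (a point): Point to hold: in the red upright grip plate of the pin, 52 mm above its underside, at (0, 50, 52) mm in the pin frame. The plate is 12 mm thick along the pin's y (radial, close the fingers along this), 26 mm wide along its x, and its top is 74 mm above the underside.
- jar: Loose glass jar with green cap, 62 mm across, 86 mm high, to be left alone. Origin: centre of its underside.
- spice_jar: Loose spice jar with yellow cap, 42 mm across, 96 mm high, to be left alone. Origin: centre of its underside.
- food_tin: Loose red food tin, 57 mm across, 72 mm high, near the front right of the cash tin, to be left alone. Origin: centre of its underside.
- bell: Loose white counter bell, 76 mm across, 56 mm high, at the left of the cash tin, to be left alone. Origin: centre of its underside.

How it is judged:
On the way, in this order (a step that is already met when the one before it is completed fails the run):
1. the lid of the cash tin is shut (value of joint cash_tin_lid below 0.05 rad), for 0.2 s.
2. the pin's tip is in the tin's eye, the lid shut (value of joint cash_tin_lid below 0.05 rad and distance between pin_tip and tin_eye below 0.012 m), for 0.04 s.
At the end, for the whole second after the job is handed in: Lid shut (0.05 rad); pin at rest through both eyes: origin within 15 mm of pin_home horizontally, under 20 mm above it, x axis within 0.25 rad of the tin's (lug within about 15 mm of the tin's eye), tilt under 0.3 rad, tip over 10 mm past the lid eye's centre to the tin's right (value of joint cash_tin_lid below 0.05 rad and horizontal distance between lock_pin and pin_home below 0.015 m and z of lock_pin in the frame of pin_home below 0.02 m and angle between lock_pin's own z axis and vertical below 0.3 rad and angle between the x axis of lock_pin and the x axis of cash_tin, either way round below 0.25 rad and y of pin_tip in the frame of lid_eye below -0.01 m and linear speed of lock_pin below 0.02 m/s); the robot touches nothing.
It fails at once if the glass jar with green cap is shifted by more than 3 cm or tipped over (distance of jar from where it was at the start of the episode above 0.03 m or angle between jar's own z axis and vertical above 0.4 rad).
It fails at once if the spice jar is shifted by more than 3 cm or tipped over (distance of spice_jar from where it was at the start of the episode above 0.03 m or angle between spice_jar's own z axis and vertical above 0.4 rad).
It fails at once if the food tin is shifted by more than 3 cm or tipped over (distance of food_tin from where it was at the start of the episode above 0.03 m or angle between food_tin's own z axis and vertical above 0.4 rad).
It fails at once if the call bell is shifted by more than 3 cm or tipped over (distance of bell from where it was at the start of the episode above 0.03 m or angle between bell's own z axis and vertical above 0.4 rad).
It also fails if it takes over 69 s, if anything falls off the work surface, if the arm or the gripper's body presses on something with over 40 N, if the wrist force passes 120 N, or if a joint passes its speed limit or range.

## Working session

There is one attempt and no reset: what is moved stays moved. The work goes in short steps, Python scripts to look and compute and a tool call to move; the robot and the scene stay as the last step left them, time stands still between calls to the robot, and variables do not carry over. Pictures are saved under pics/ and viewed, at most 10 in all, crops included, and the job is handed in when it is done.

Besides the shell and the picture viewer there is one more tool, called after ">>>" in YAML: its name, and indented under it one key for each argument. send_rows: Moves the arm, as the interface text tells. Its arguments: {"type":"object","properties":{"motion":{"type":"string"},"force":{"type":"number"}},"required":["motion"]}

```bash
mkdir -p pics; cat > h.py <<'E'
import numpy as np, cv2
from cell import arm
def cloud(n):
    im,d=arm.get_image(n); m=arm.camera_model(n)
    v,u=np.mgrid[0:480,0:640]
    P=np.stack([(u-m['cx'])/m['fx']*d,(v-m['cy'])/m['fy']*d,d,np.ones_like(d)],-1)@np.linalg.inv(m['view']).T
    P=P[...,:3]; P[d==0]=np.nan
    return im,P
E
python3 - <<'E'
from h import *
for n in('scene','top'):
    im,P=cloud(n); np.savez(n+'.npz',im=im,P=P); cv2.imwrite(f'pics/{n}0.png',im)
print(arm.observe())
E
```

```text
{'clock': 0.1, 'joints': array([ 1.00639911,  0.43517611,  0.02498778,  1.57399332, -0.01161606,
        1.13404522, -0.075091  ]), 'dq': array([ 1.43417210e-04, -1.54752136e-03,  1.94744976e-05, -4.03094624e-03,
        2.56790604e-04, -4.49266149e-04, -1.36699005e-04]), 'joint_efforts': array([ 4.23729260e-03, -6.69125748e+01,  9.89220254e-01, -3.15145397e+01,
       -6.03015977e-02,  3.74286831e-02,  2.32236647e-05]), 'position': array([ 0.27826317, -0.55921955,  0.29151434]), 'ee_rot': array([-3.05688065e+00, -7.18517496e-01,  7.20542178e-04]), 'force': array([-0.2742548 , -0.65719701,  0.82288702]), 'ft_torque': array([ 0.00459276, -0.01039566,  0.00354186]), 'gripper_force': 0.0, 'width': 1.0046968650251291}
```

View pics/scene0.png

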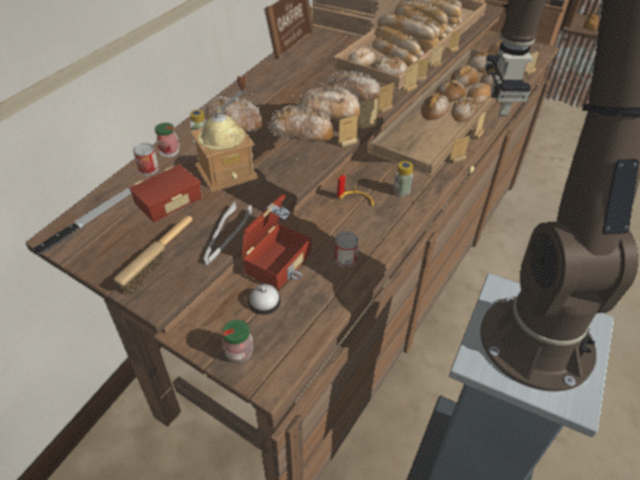

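View pics/top0.png

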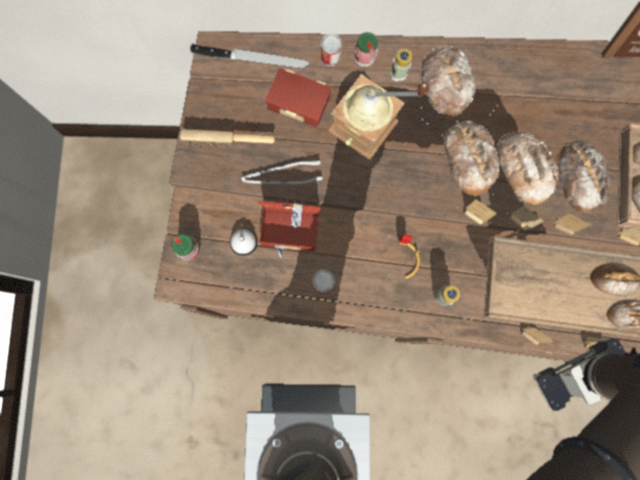

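The scene view shows the open tin near (275,255), with the pin at (355,192). In the top view the tin is at (290,228), the pin grip at (405,240) with its bar curving to (408,277), the bell at (243,241), the food tin at (323,281) and the spice jar at (448,296).

```bash
python3 - <<'E'
from h import *
z=np.load('top.npz'); im,P=z['im'],z['P']
m=arm.camera_model('top'); print(m['fx'],np.linalg.inv(m['view'])[:3,3].round(3))
cv2.imwrite('pics/crop1.png',cv2.resize(im[190:310,220:470],(800,384),interpolation=cv2.INTER_CUBIC))
def at(u,v): print((u,v),P[v,u].round(4))
for q in [(405,240),(418,262),(408,276),(323,281),(448,296),(243,241),(185,247),(300,212),(290,228),(290,246)]: at(*q)
hsv=cv2.cvtColor(im,cv2.COLOR_BGR2HSV); h,s,v=[hsv[...,i].astype(int) for i in range(3)]
v_,u_=np.mgrid[0:480,0:640]
red=((h<8)|(h>172))&(s>150)&(v>60)
for box,name in [((390,425,225,255),'grip'),((255,325,195,260),'tin')]:
    k=red&(u_>box[0])&(u_<box[1])&(v_>box[2])&(v_<box[3])
    q=P[k]; print(name,k.sum(),np.nanmin(q,0).round(3),np.nanmax(q,0).round(3),np.nanmedian(q,0).round(4))
# heights maps around the tin
np.set_printoptions(linewidth=250)
print('z mm tin'); print((P[198:262:3,252:330:3,2]*1000).round(0))
E
```

```text
525.3562305334217 [ 0.334 -0.     1.415]
(405, 240) [ 0.6004 -0.2482  0.059 ]
(418, 262) [ 0.551  -0.293   0.0036]
(408, 276) [ 5.125e-01 -2.658e-01  2.000e-04]
(323, 281) [ 0.4866 -0.0334  0.0695]
(448, 296) [ 0.4515 -0.3473  0.0984]
(243, 241) [0.5916 0.1796 0.0455]
(185, 247) [0.5658 0.3224 0.0838]
(300, 212) [0.6455 0.028  0.1595]
(290, 228) [0.6386 0.0579 0.003 ]
(290, 246) [0.5829 0.0553 0.033 ]
grip 85 [ 0.598 -0.272 -0.01 ] [ 0.626 -0.238  0.077] [ 0.6033 -0.2488  0.0662]
tin 639 [ 0.576 -0.019 -0.009] [0.689 0.135 0.164] [0.6605 0.0773 0.027 ]
z mm tin
[[ -4.   5.   8.  12.  19.  25.  31.  41.  46.  46.  50.  47.  51.  53.  53.  50.  55.  59.  50.  53.  56.  51.  57.  56.  57.  50.]
 [ -6.  -3. 155. 154. 159.  -0.  -0.  -2.   1.   2.  10.  16.  22.  26.  32.  39.  41.  39.  55.  48.  48.  56.  51.  50.  51.  55.]
 [  2.  -3. 150. 161. 157. 156. 156. 155. 156. 156. 159. 158. 153. 159. 158. 159.  -1.   8.  10.  14.  21.  35.  35.  41.  44.  46.]
 [  8.  -4.   2.  -3.  44.  42.  48.  51.  50.  50.  56. 155. 163. 166. 159. 162. 165. 155. 158. 160. 156. 160. 158.  -1.   9.   7.]

[... 1694 characters left out ...]
 4.   2.  55.  -1.  nan   4.  -1.]
 [  5.   8.   1.  -1.  -6.  -1.   3.  -1.   4.   1.  -2. -18. -15. -11.  -8.  -4.   3.  10.  12.  23.  24.  33.  -3.  -5.   1.  -3.]
 [  3.   2.  -4.  -2.  -2.   6.  -1.  -2.  -1.  29.  -0.  -9.   0.   2.  -3.  -5.  -1.  -8.  -8. -16.  -6.  -6.   0.  -2.  -3.   3.]
 [ -2.  -5.  -1.   1.  -1.   5.   3.  -2.   3.  24.   1.  -0.   1.   2.   1.  -3.  -6.  -2.  -2.  -2.  -1.  -4.   2.  -2.  -5.   1.]
 [  0.  -1.   0.   0.  -1.  -5.  -1.  -1.  -0.  -0.  -3.  -4.  -1.  -1.  -4.   0.  -3.   1.   5.  -5.  -5.  -5.   1.  -4.   3.  -3.]
 [  2.  -0.  -3.   0.  -1.  -4.  -5.  -2.  -6.  -1.   2.  -0.   0.  -2.  -3.   4.  -1.  -1.  -4.   1.  -4.   1.   2.  -1.  -6.  -1.]]
```

View pics/crop1.png

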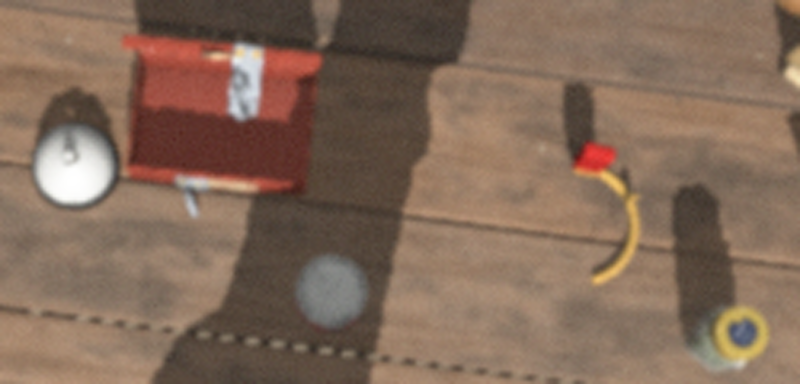

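```bash
python3 - <<'E'
from h import *
m=arm.camera_model('wrist'); T=np.linalg.inv(m['view']); print(m['fx'],m['cx'],m['cy'],T.round(3))
from scipy.spatial.transform import Rotation as R
s=arm.observe(); r=R.from_rotvec(s['ee_rot']).as_matrix(); print(r.round(3)); print('cam in tool',(r.T@(T[:3,3]-s['position'])).round(4), (r.T@T[:3,:3]).round(3))
E
```

```text
392.1012118518818 317.05822552837566 235.1219778563221 [[ 0.447 -0.86  -0.247  0.345]
 [-0.895 -0.43  -0.121 -0.527]
 [-0.002  0.275 -0.961  0.384]
 [ 0.     0.     0.     1.   ]]
[[ 0.895  0.445 -0.001]
 [ 0.445 -0.895  0.001]
 [-0.    -0.001 -1.   ]]
cam in tool [ 0.0738  0.0004 -0.092 ] [[ 0.001 -0.962 -0.275]
 [ 1.     0.001  0.   ]
 [ 0.    -0.275  0.962]]
```

>>> send_rows:
  motion: "0 0.05 0.05 0.01 0 0 0;0 0.05 0.05 0.01 0 0 0;0 0.05 0.05 0.01 0 0 0;0 0.05 0.05 0 0 0 0;0 0.05 0.05 0 0 0 0"

```text
clock: 0.72
position: [0.4992, -0.3383, 0.3184]
ee_rot: [3.058, 0.718, -0.0]
force: [0.6, -1.1, -0.6]
width: 1.001
gripper_force: 0.0
```

>>> send_rows:
  motion: "0 0.03 0.035 0 0 0 0;0 0 0 0 0 0 0;0 0 0 0 0 0 0"

```text
clock: 1.1
position: [0.5276, -0.3053, 0.3181]
ee_rot: [3.058, 0.719, -0.002]
force: [-1.6, -0.4, -0.5]
width: 1.001
gripper_force: 0.0
```

```bash
python3 - <<'E'
from h import *
im,P=cloud('wrist'); np.savez('w1.npz',im=im,P=P,**arm.camera_model('wrist')); cv2.imwrite('pics/w1.png',im)
print(arm.observe()['position'],arm.observe()['joints'])
E
```

```text
[ 0.52721982 -0.30606232  0.31821045] [ 0.49307869  0.3946236  -0.07849049  1.56902982  0.03357662  1.17991437
 -0.70295866]
```

View pics/w1.png

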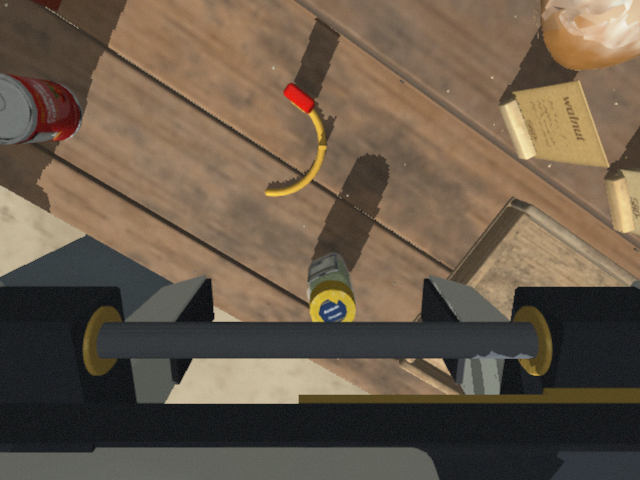

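The wrist view shows the pin clearly: grip top at (298,97), lug near (321,147), tip at (268,193).

```bash
cat > fit.py <<'E'
from h import *
from scipy.optimize import least_squares
def plane(u,v,m,z):
    T=np.linalg.inv(m['view']); d=np.stack([(u-m['cx'])/m['fx'],(v-m['cy'])/m['fy'],np.ones_like(u,float)],-1)@T[:3,:3].T
    o=T[:3,3]; return o+d*((z-o[2])/d[...,2])[...,None]
def fitpin(im,m,box,z=.004):
    h,s,v=[x.astype(int) for x in cv2.split(cv2.cvtColor(im,cv2.COLOR_BGR2HSV))]
    V,U=np.mgrid[0:480,0:640]; b=(U>=box[0])&(U<box[1])&(V>=box[2])&(V<box[3])
    ye=b&(h>15)&(h<32)&(s>130)&(v>110); re=b&((h<8)|(h>172))&(s>180)&(v>110)
    Y=plane(U[ye],V[ye],m,z)[:,:2]
    f=lambda p:np.hypot(*(Y-p).T)-.05
    c=least_squares(f,Y.mean(0)+[-.0,.04],loss='soft_l1',f_scale=.003).x
    a=np.degrees(np.arctan2(*(Y-c).T[::-1])); 
    return c,Y,a,plane(U[re],V[re],m,z+.07)[:,:2],f(c).std()
E
python3 - <<'E'
from fit import *
w=np.load('w1.npz'); c,Y,a,Rr,e=fitpin(w['im'],w,(255,340,75,205))
print('c',c.round(4),'rms',e,'n',len(Y),'ang',np.percentile(a,[0,1,50,99,100]).round(1))
print(Rr.mean(0),Rr.min(0),Rr.max(0),len(Rr))
Q,k=cv2.minAreaRect((Rr*1000).astype(np.float32))[:2];print(Q,k,cv2.minAreaRect((Rr*1000).astype(np.float32)))
g=Rr.mean(0)-c; print('grip dir deg',np.degrees(np.arctan2(g[1],g[0])),np.hypot(*g))
w2=w['P'][75:130,275:330]; q=w2[(w2[...,2]>.06)]; print('depth grip top',q.mean(0),len(q))
E
```

```text
c [ 0.5544 -0.2417] rms 0.0023097213833820395 n 890 ang [-1.640e+02 -1.623e+02 -8.970e+01 -9.500e+00 -1.000e-01]
[ 0.60423953 -0.251312  ] [ 0.59693591 -0.26423605] [ 0.61154155 -0.23830259] 446
(604.0370483398438, -251.6466827392578) (26.495004653930664, 11.04275894165039) ((604.0370483398438, -251.6466827392578), (26.495004653930664, 11.04275894165039), 79.23181915283203)
grip dir deg -10.874201518601343 0.0507518935615903
depth grip top [ 0.60464082 -0.25140377  0.0730773 ] 482
```

>>> send_rows:
  motion: "0 -0.005 0.06 0.01 0 0 -5;0 -0.005 0.06 0.01 0 0 -5;0 -0.005 0.06 0.01 0 0 -5;0 -0.005 0.06 0.01 0 0 -5;0 -0.005 0.06 0 0 0 -5"

```text
clock: 1.78
position: [0.5028, -0.0048, 0.3595]
ee_rot: [3.141, 0.03, 0.003]
force: [0.9, -0.2, -0.0]
width: 1.001
gripper_force: 0.0
```

>>> send_rows:
  motion: "0 0 0.055 0 0 0 -1.5;0 0 0 0 0 0 0;0 0 0 0 0 0 0;0 0 0 0 0 0 0"

```text
clock: 2.28
position: [0.5033, 0.0478, 0.3584]
ee_rot: [3.141, -0.007, -0.0]
force: [0.1, 0.4, 0.3]
width: 0.998
gripper_force: 0.0
```

```bash
python3 - <<'E'
from h import *
im,P=cloud('wrist'); np.savez('w2.npz',im=im,P=P,**arm.camera_model('wrist')); cv2.imwrite('pics/w2.png',im)
print(arm.observe()['position'],arm.observe()['joints'])
E
```

```text
[0.50325884 0.0481235  0.35842704] [-0.0418819   0.20057484 -0.191578    1.74381387  0.04124511  1.20132527
 -1.81950008]
```

View pics/w2.png

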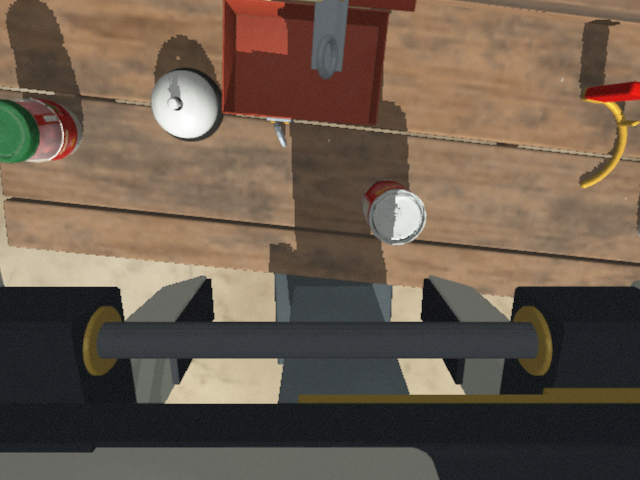

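The wrist view shows the open tin with front corners near (223,115) and (379,126), tin_eye at (281,132), and the lid strap with its eye at (327,50).

```bash
python3 - <<'E'
from fit import *
w=np.load('w2.npz'); im,P=w['im'],w['P']; print(np.linalg.inv(w['view'])[:3,3])
V,U=np.mgrid[0:480,0:640]
h,s,v=[x.astype(int) for x in cv2.split(cv2.cvtColor(im,cv2.COLOR_BGR2HSV))]
red=((h<10)|(h>170))&(s>120)
# boundary of red at the front: lowest red pixel per column
k=red&(U>215)&(U<390)&(V<150)
cols=np.arange(222,384); low=np.array([np.where(k[:,c])[0].max() if k[:,c].any() else -1 for c in cols])
print(list(zip(cols[::10],low[::10])))
# heights at the rim: for each column max z within 12 px above low
rim=[]
for c,l in zip(cols,low):
    if l<0: continue
    q=P[l-10:l+1,c]; q=q[q[:,2]>.05]; 
    if len(q): rim.append(np.r_[np.median(q,0),len(q)])
rim=np.array(rim); print('rim',len(rim),np.median(rim,0).round(4))
A=np.polyfit(rim[:,1],rim[:,0],1); r=rim[:,0]-np.polyval(A,rim[:,1]); ok=abs(r)<.004; A=np.polyfit(rim[ok,1],rim[ok,0],1); print('slope->yaw',-np.degrees(np.arctan(A[0])),A,rim[:,1].min(),rim[:,1].max())
# projecting low edge to z=0.056
E_=plane(cols[low>0].astype(float),low[low>0].astype(float),w,.056); 
for i in range(0,len(E_),12): print(E_[i].round(4), end=' ')
# left/right walls
for r in (40,60,80,100,110):
    q=np.where(k[r])[0]; print('\n',r,q.min(),q.max(),P[r,q.min()+1].round(3),P[r,q.max()-1].round(3),plane(np.array([q.min(),q.max()+1.]),np.array([r,r]),w,.056).round(4).tolist(),end='')
# top lid points
q=P[:70,225:420].reshape(-1,3); q=q[q[:,2]>.14]; print('\nlid pts',len(q),np.nanpercentile(q,[1,50,99],axis=0).round(3))
# eye
q=P[115:150,268:295]; q=q[(q[...,2]>.008)&(q[...,0]<.58)]; print('eye',len(q),q.mean(0),np.nanpercentile(q,[2,98],axis=0).round(4))
# top-cam lid
z=np.load('top.npz'); q=z['P'][190:230,250:330].reshape(-1,3); q=q[(q[:,2]>.145)]; print('toplid',np.nanpercentile(q,[2,50,98],axis=0).round(3))
E
```

```text
[0.57722049 0.04754808 0.45044759]
[(np.int64(222), np.int64(113)), (np.int64(232), np.int64(114)), (np.int64(242), np.int64(114)), (np.int64(252), np.int64(115)), (np.int64(262), np.int64(116)), (np.int64(272), np.int64(116)), (np.int64(282), np.int64(117)), (np.int64(292), np.int64(118)), (np.int64(302), np.int64(119)), (np.int64(312), np.int64(119)), (np.int64(322), np.int64(120)), (np.int64(332), np.int64(121)), (np.int64(342), np.int64(123)), (np.int64(352), np.int64(123)), (np.int64(362), np.int64(124)), (np.int64(372), np.int64(125)), (np.int64(382), np.int64(72))]
rim 162 [0.5819 0.0614 0.0545 1.    ]
slope->yaw -4.1608241900520815 [0.07274801 0.57702183] -0.01418232827205032 0.13862176843770582
[0.5867 0.1386 0.056 ] [0.5857 0.1271 0.056 ] [0.5857 0.1156 0.056 ] [0.5848 0.1041 0.056 ] [0.5838 0.0926 0.056 ] [0.5829 0.0811 0.056 ] [0.5819 0.0695 0.056 ] [0.581 0.058 0.056] [0.58   0.0464 0.056 ] [0.5781 0.0348 0.056 ] [0.5771 0.0232 0.056 ] [0.5771 0.0116 0.056 ] [ 0.5762 -0.      0.056 ] [ 0.5918 -0.011   0.056 ] 
 40 223 385 [0.651 0.133 0.054] [ 0.651 -0.015  0.051] [[0.6505, 0.1333, 0.056], [0.6501, -0.016, 0.056]]
 60 222 383 [0.634 0.135 0.055] [ 0.634 -0.014  0.052] [[0.6336, 0.1354, 0.056], [0.6332, -0.0149, 0.056]]
 80 222 381 [0.616 0.136 0.054] [ 0.616 -0.012  0.054] [[0.6163, 0.1366, 0.056], [0.6159, -0.0138, 0.056]]
 100 221 378 [0.599 0.138 0.053] [ 0.599 -0.011  0.048] [[0.5985, 0.1387, 0.056], [0.5981, -0.0117, 0.056]]
 110 221 377 [0.589 0.139 0.055] [ 0.589 -0.01   0.049] [[0.5894, 0.1394, 0.056], [0.589, -0.0111, 0.056]]
lid pts 2946 [[ 0.613 -0.017  0.152]
 [ 0.642  0.036  0.157]
 [ 0.656  0.057  0.178]]
eye 170 [0.56893259 0.08550856 0.02676126] [[0.554  0.0737 0.0085]
 [0.5793 0.093  0.0375]]
toplid [[ 0.613 -0.014  0.151]
 [ 0.658  0.04   0.157]
 [ 0.671  0.127  0.176]]
```

>>> send_rows:
  motion: "1 0.055 0.003 0 0 0 0;1 0.055 0.003 0 0 0 0;1 0.055 0.003 0 0 0 0;1 0.055 0.003 0 0 0 0;1 0 0 -0.054 0 0 0"

```text
clock: 2.95
position: [0.7297, 0.061, 0.3077]
ee_rot: [-3.14, 0.006, -0.019]
force: [0.5, -0.2, -1.4]
width: 0.502
gripper_force: 0.0
```

>>> send_rows:
  motion: "1 0 0 -0.054 0 0 0;1 0 0 -0.054 0 0 0;1 0 0 0 0 0 0;1 -0.02 0 0 0 0 0;1 -0.023 0 0 0 0 0"

```text
clock: 3.58
position: [0.6813, 0.0615, 0.1995]
ee_rot: [-3.141, 0.003, -0.006]
force: [2.7, -0.0, -0.5]
width: 0.009
gripper_force: 2.3
```

>>> send_rows:
  motion: "1 -0.0245 0 -0.009 0 0 0;1 -0.0155 0 -0.012 0 0 0;1 -0.012 0 -0.0155 0 0 0;1 -0.007 0 -0.0185 0 0 0;1 0 0 0 0 0 0"

```text
clock: 4.2
position: [0.6218, 0.0616, 0.1432]
ee_rot: [3.141, -0.002, 0.002]
force: [0.2, 0.2, 0.3]
width: 0.005
gripper_force: 0.0
```

>>> send_rows:
  motion: "1 -0.003 0 -0.010 0 0 0;1 0 0 -0.006 0 0 0;1 0 0 0 0 0 0;1 0 0 0 0 0 0"

```text
clock: 4.7
position: [0.6181, 0.0621, 0.1255]
ee_rot: [3.141, -0.001, -0.001]
force: [-0.6, -0.1, 0.3]
width: 0.006
gripper_force: 0.0
```

>>> send_rows:
  motion: "1 0 0 -0.0015 0 0 0;1 0 0 -0.001 0 0 0;1 0 0 0 0 0 0"

```text
clock: 5.08
position: [0.6182, 0.0621, 0.1236]
ee_rot: [3.142, -0.001, 0.001]
force: [-2.2, -0.2, 6.7]
width: 0.006
gripper_force: 3.3
```

>>> send_rows:
  motion: "1 0 0 -0.001 0 0 0;1 0 0 0 0 0 0;0.2 0 0 0.06 0 0 0;0.2 -0.05 0 0.06 0 0 0;0.2 -0.05 0.003 0.05 0 0 0"

```text
clock: 5.7
position: [0.5333, 0.0646, 0.2757]
ee_rot: [-3.141, 0.002, -0.001]
force: [0.8, 0.5, 0.2]
width: 0.279
gripper_force: 0.0
```

>>> send_rows:
  motion: "0.2 -0.05 0.004 0 0 0 0;0.2 0 0 0 0 0 0;0.2 0 0 0 0 0 0"

```text
clock: 6.08
position: [0.4845, 0.0686, 0.2744]
ee_rot: [3.142, -0.001, 0.002]
force: [-0.0, 0.2, -0.6]
width: 0.604
gripper_force: 0.0
```

```bash
python3 - <<'E'
from fit import *
im,P=cloud('wrist'); np.savez('w3.npz',im=im,P=P,**arm.camera_model('wrist'))
w=np.load('w3.npz'); print(arm.observe()['position'])
# project nominal tin model
def proj(p):
    q=w['view']@np.r_[p,1]; return (q[0]/q[2]*w['fx']+w['cx'],q[1]/q[2]*w['fy']+w['cy'])
yaw=np.radians(-4.5); o=np.array([.6295,.0611,0]); R=np.array([[np.cos(yaw),-np.sin(yaw),0],[np.sin(yaw),np.cos(yaw),0],[0,0,1]])
for n,p in dict(tin_eye_top=(-64.7,21.1,29),lid_eye_top=(-64.7,-21.1,29),FL=(-50,77,58),FR=(-50,-77,58),home=(-110,0,0)).items():
    a=proj(o+R@np.array(p)/1000); print(n,np.round(a,1)); cv2.drawMarker(im,tuple(int(round(x)) for x in a),(0,255,0),cv2.MARKER_CROSS,7,1)
lid=P[(P[...,2]>.045)&(P[...,2]<.075)&(P[...,0]>.585)&(P[...,0]<.68)&(P[...,1]>0)&(P[...,1]<.13)]
A=np.c_[lid[:,:2],np.ones(len(lid))]; print('lid plane',np.linalg.lstsq(A,lid[:,2],rcond=None)[0].round(4),len(lid))
cv2.imwrite('pics/w3.png',cv2.resize(im[0:260,160:480],(800,650),interpolation=cv2.INTER_CUBIC)[:600])
E
```

```text
[0.48486393 0.06864902 0.27421452]
tin_eye_top [294.  113.3]
lid_eye_top [345.1 117.5]
FL [217.3  85.3]
FR [424.3 102.6]
home [315.5 167. ]
lid plane [-0.0027  0.0002  0.0585] 15652
```

View pics/w3.png

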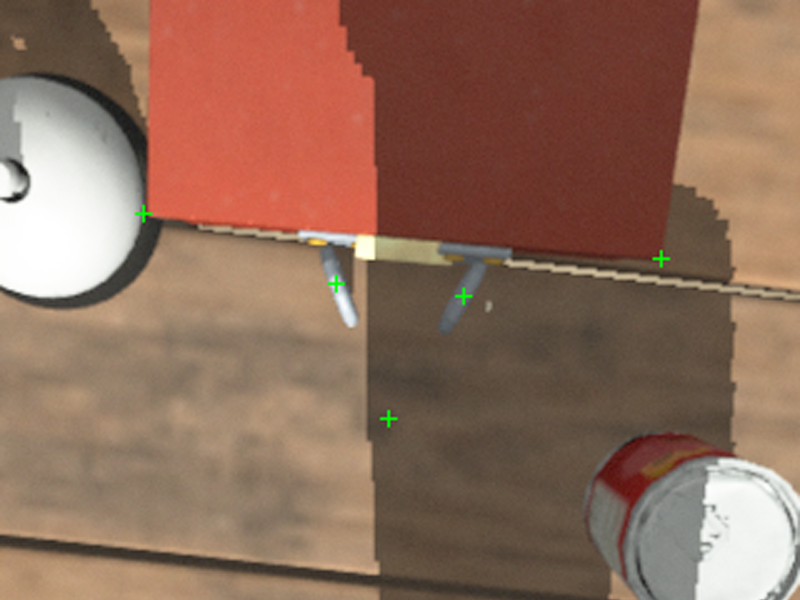

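Lid is shut (plane flat at z = 58.5 mm). The projected eye tops fall on both rings, at crop pixels (338,285) and (463,296), within about 1 mm. Next is the pin.

>>> send_rows:
  motion: "0.3 0.02 -0.053 -0.005 0 0 -2;0.3 0.02 -0.053 -0.005 0 0 -2;0.3 0.02 -0.053 -0.005 0 0 -2;0.3 0.02 -0.053 -0.005 0 0 -2;0.3 0.02 -0.053 -0.005 0 0 -2"

```text
clock: 6.75
position: [0.5854, -0.1986, 0.2482]
ee_rot: [3.129, -0.277, -0.001]
force: [0.6, 1.3, 1.1]
width: 0.699
gripper_force: 0.0
```

>>> send_rows:
  motion: "0.3 0.0195 -0.055 -0.005 0 0 -1;0.3 0 0 -0.04 0 0 0;0.3 0 0 0 0 0 0;0.3 0 0 0 0 0 0"

```text
clock: 7.25
position: [0.6042, -0.2506, 0.2046]
ee_rot: [-3.127, 0.301, -0.0]
force: [-0.2, 0.3, 0.5]
width: 0.699
gripper_force: 0.0
```

```bash
python3 - <<'E'
from fit import *
from scipy.spatial.transform import Rotation as R
s=arm.observe(); print(s['position'],R.from_rotvec(s['ee_rot']).as_matrix().round(3).tolist(),s['joints'].round(2))
im,P=cloud('wrist'); cv2.imwrite('pics/w4.png',im)
q=P[(P[...,2]>.066)&(P[...,2]<.079)&(np.hypot(P[...,0]-.604,P[...,1]+.2515)<.025)]
print(len(q),q.mean(0)); print(cv2.minAreaRect((q[:,:2]*1000).astype(np.float32)))
E
```

```text
[ 0.60421531 -0.25057812  0.20464851] [[0.982, -0.19, 0.0], [-0.19, -0.982, 0.0], [0.0, -0.0, -1.0]] [ 0.33  0.56 -0.03  1.59  0.02  0.99 -1.47]
889 [ 0.6067741  -0.25064723  0.07326676]
((605.9622802734375, -250.38279724121094), (25.944963455200195, 12.031561851501465), 80.08329772949219)
```

>>> send_rows:
  motion: "0.3 0.001 0 -0.04 0 0 0.5;0.3 0 0 -0.04 0 0 0;0.3 0 0 -0.0255 0 0 0;0.3 0 0 0 0 0 0"

```text
clock: 7.8
position: [0.6043, -0.2504, 0.0984]
ee_rot: [-3.128, 0.287, 0.002]
force: [0.3, -0.7, -0.6]
width: 0.7
gripper_force: 0.0
```

>>> send_rows:
  motion: "1 0 0 0 0 0 0;1 0 0 0 0 0 0;1 0 0 0 0 0 0;1 0 0 0 0 0 0;1 0 0 0 0 0 0"
  force: 55

```text
clock: 8.43
position: [0.6046, -0.2513, 0.0991]
ee_rot: [3.128, -0.289, 0.001]
force: [-0.1, 0.9, 3.2]
width: 0.279
gripper_force: 55.0
```

>>> send_rows:
  motion: "1 0 0 0.02 0 0 0;1 0 0 0.04 0 0 0;1 0 0 0.04 0 0 0;1 0 0 0.03 0 0 0;1 0 0 0 0 0 0"

```text
clock: 9.05
position: [0.6058, -0.2518, 0.2328]
ee_rot: [3.127, -0.289, 0.009]
force: [-0.0, 0.3, -1.4]
width: 0.28
gripper_force: 55.0
```

```bash
python3 - <<'E'
from fit import *
from scipy.spatial.transform import Rotation as R
s=arm.observe(); print(s['position'],s['ee_rot'],s['width'],s['force'])
for n,b in (('scene',(320,400,120,240)),('top',(370,460,200,300))):
    im,P=cloud(n)
    h,sa,v=[x.astype(int) for x in cv2.split(cv2.cvtColor(im,cv2.COLOR_BGR2HSV))]
    V,U=np.mgrid[0:480,0:640]
    k=(U>b[0])&(U<b[1])&(V>b[2])&(V<b[3])&(h>15)&(h<32)&(sa>130)&(v>90)
    q=P[k]; q=q[(q[:,2]>.06)&(q[:,2]<.25)]; print(n,len(q)); 
    if len(q)>10: A=np.c_[q[:,:2]-[.555,-.24],np.ones(len(q))]; print('plane',np.linalg.lstsq(A,q[:,2],rcond=None)[0].round(4),q.min(0).round(3),q.max(0).round(3))
E
```

```text
[ 0.60581122 -0.25177719  0.23279212] [ 3.12684251 -0.28887263  0.00931053] 0.27953985300917655 [-0.03531548  0.3192714  -1.43962649]
scene 128
plane [0.0686 0.3319 0.1495] [ 0.47  -0.356  0.087] [ 0.603 -0.239  0.148]
top 0
```

>>> send_rows:
  motion: "1 -0.007 0.016 0 0 0 9.8;1 -0.007 0.016 0 0 0 9.8;1 -0.007 0.016 0 0 0 9.8;1 -0.007 0.016 0 0 0 9.8;1 -0.007 0.016 0 0 0 9.8"

```text
clock: 9.78
position: [0.5684, -0.1706, 0.2274]
ee_rot: [-2.962, -1.043, 0.003]
force: [1.0, -0.5, -1.7]
width: 0.279
gripper_force: 55.0
```

>>> send_rows:
  motion: "1 -0.007 0.016 0 0 0 9.8;1 -0.007 0.016 0 0 0 9.8;1 -0.007 0.016 0 0 0 9.8;1 -0.007 0.016 0 0 0 9.8;1 -0.007 0.016 0 0 0 9.8"

```text
clock: 10.4
position: [0.5334, -0.0907, 0.2276]
ee_rot: [-2.263, -2.177, 0.002]
force: [-0.1, 0.2, -1.2]
width: 0.278
gripper_force: 55.0
```

>>> send_rows:
  motion: "1 -0.007 0.016 0 0 0 9.8;1 -0.007 0.016 0 0 0 9.8;1 -0.007 0.016 0 0 0 9.8;1 -0.007 0.016 0 0 0 9.8;1 -0.007 0.016 0 0 0 9.8"

```text
clock: 11.02
position: [0.4984, -0.0109, 0.2277]
ee_rot: [-1.156, -2.919, 0.001]
force: [0.3, 0.7, -0.7]
width: 0.28
gripper_force: 55.0
```

>>> send_rows:
  motion: "1 -0.007 0.016 0 0 0 9.8;1 -0.007 0.016 0 0 0 9.8;1 -0.007 0.015 0 0 0 9.8;1 -0.007 0.015 0 0 0 9.8;1 -0.003 0.014 0 0 0 9.8"

```text
clock: 11.65
position: [0.4673, 0.0649, 0.2278]
ee_rot: [0.159, -3.135, 0.0]
force: [-0.5, 0.6, -1.6]
width: 0.28
gripper_force: 55.0
```

>>> send_rows:
  motion: "1 0 0 0 0 0 0;1 0 0 0 0 0 0"

```text
clock: 11.9
position: [0.4683, 0.064, 0.2281]
ee_rot: [0.143, -3.137, 0.0]
force: [0.4, -0.3, -1.9]
width: 0.281
gripper_force: 55.0
```

```bash
python3 - <<'E'
from fit import *
out=[]
for n in ('scene','top'):
    im,P=cloud(n); m=arm.camera_model(n)
    h,sa,v=[x.astype(int) for x in cv2.split(cv2.cvtColor(im,cv2.COLOR_BGR2HSV))]
    k=(h>15)&(h<32)&(sa>130)&(v>70)&(P[...,2]>.1)&(P[...,2]<.19)&(abs(P[...,0]-.53)<.09)&(abs(P[...,1]-.065)<.09)
    q=P[k]; print(n,len(q),np.linalg.inv(m['view'])[:3,3].round(2))
    if len(q)>10:
        A=np.c_[q[:,:2]-[.5193,.069],np.ones(len(q))]; print('plane',np.linalg.lstsq(A,q[:,2],rcond=None)[0].round(4),q.min(0).round(3),q.max(0).round(3))
    c=np.argwhere(k).mean(0).astype(int) if k.sum()>3 else np.array([250,290])
    y,x=max(0,c[0]-60),max(0,c[1]-80); out.append(cv2.resize(im[y:y+120,x:x+160],(400,300),interpolation=cv2.INTER_CUBIC)); print(n,x,y)
cv2.imwrite('pics/c5.png',np.hstack(out))
E
```

```text
scene 182 [0.13 0.84 0.99]
plane [-0.033   0.06    0.1323] [0.46  0.068 0.127] [0.557 0.123 0.153]
scene 237 194
top 0 [ 0.33 -0.    1.42]
top 210 190
```

View pics/c5.png

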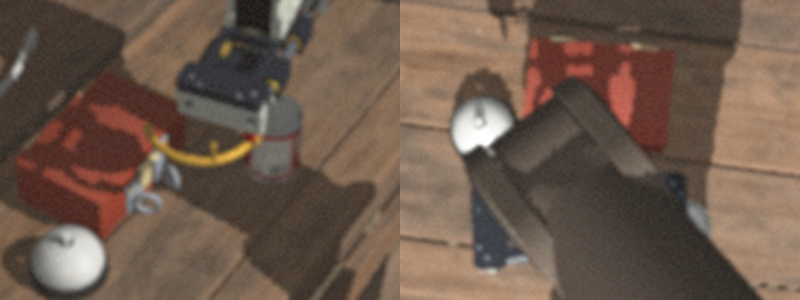

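The left panel (scene camera) shows the pin held level, with its arc running from the grip to a tip near (150,130), by the tin's front. The right panel (top camera) shows it hidden by the arm.

```bash
cat > chk.py <<'E'
import sys; from fit import *
from scipy.spatial.transform import Rotation as R
z=arm.observe()['position'][2]-.047-.052+.004
im,P=cloud('scene'); m=arm.camera_model('scene')
h,sa,v=[x.astype(int) for x in cv2.split(cv2.cvtColor(im,cv2.COLOR_BGR2HSV))]
V,U=np.mgrid[0:480,0:640]
k=(h>15)&(h<32)&(sa>130)&(v>70)&(abs(P[...,2]-z)<.02)&(abs(P[...,0]-.52)<.075)&(abs(P[...,1]-.07)<.075)
Y=plane(U[k],V[k],m,z)[:,:2]; d=P[k]
f=lambda p:np.hypot(*(Y-p).T)-.05
c=least_squares(f,[.5193,.069],loss='soft_l1',f_scale=.002).x
a=np.degrees(np.arctan2(*(Y-c).T[::-1]))
s=arm.observe(); rv=s['ee_rot']; yaw=np.degrees(2*np.arctan2(rv[1],rv[0])); g=s['position'][:2]
ct=g-.05*np.array([np.cos(np.radians(yaw)),np.sin(np.radians(yaw))])
print('n',len(Y),'centre cam',c.round(4),'rms',f(c).std().round(4),'ang',np.percentile(a%360,[0,2,98,100]).round(1),'| tool yaw',round(yaw,2),'centre tool',ct.round(4),'z',z, 'plane z',np.median(d[:,2]))
E
python3 chk.py
```

```text
n 175 centre cam [0.5168 0.0679] rms 0.0043 ang [ 36.1  44.  177.6 184. ] | tool yaw -174.71 centre tool [0.5183 0.0687] z 0.13338124938712959 plane z 0.13494737608280982
```

>>> send_rows:
  motion: "1 0.0015 0.0005 -0.04 0 0 0;1 0 0 -0.04 0 0 0;1 0 0 -0.025 0 0 0;1 0 0 -0.013 0 0 0;1 0 0 0 0 0 0"

```text
clock: 12.68
position: [0.4698, 0.0652, 0.1104]
ee_rot: [0.149, -3.137, 0.0]
force: [0.5, 0.0, -0.9]
width: 0.281
gripper_force: 55.0
```

```bash
python3 chk.py; python3 - <<'E'
import numpy as np
p=np.radians(185.3-5*np.arange(21)); x=np.round(.05*np.cos(p),4); y=np.round(.05*np.sin(p),4)
print('; '.join(f'{a:.4f} {b:.4f}' for a,b in zip(np.diff(x),np.diff(y))))
E
```

```text
n 181 centre cam [0.5182 0.0696] rms 0.0044 ang [ 37.4  43.6 169.8 173.1] | tool yaw 185.43 centre tool [0.52   0.0701] z 0.01540363695101091 plane z 0.016527805516801997
-0.0002 0.0043; 0.0002 0.0044; 0.0005 0.0043; 0.0009 0.0043; 0.0013 0.0042; 0.0017 0.0040; 0.0020 0.0039; 0.0023 0.0037; 0.0026 0.0034; 0.0030 0.0033; 0.0032 0.0029; 0.0034 0.0027; 0.0037 0.0024; 0.0038 0.0020; 0.0041 0.0017; 0.0041 0.0013; 0.0043 0.0010; 0.0043 0.0006; 0.0043 0.0002; 0.0044 -0.0002
```

>>> send_rows:
  motion: "1 -0.0002 0.0038 0 0 0 -5;1 0.0002 0.0044 0 0 0 -5;1 0.0005 0.0043 0 0 0 -5;1 0.0009 0.0043 0 0 0 -5;1 0 0 0 0 0 0"

```text
clock: 13.35
position: [0.4721, 0.0825, 0.1119]
ee_rot: [0.396, 3.114, 0.001]
force: [0.4, -0.0, -0.3]
width: 0.279
gripper_force: 55.0
```

```bash
python3 chk.py
```

```text
n 158 centre cam [0.518  0.0701] rms 0.0039 ang [ 19.9  23.7 169.7 176.7] | tool yaw 165.56 centre tool [0.5203 0.0697] z 0.016889305864384963 plane z 0.017983710707768275
```

>>> send_rows:
  motion: "1 0.0013 0.0040 -0.0005 0 0 -5;1 0.0017 0.0039 -0.0005 0 0 -5;1 0.0020 0.0039 0 0 0 -5;1 0.0023 0.0037 0 0 0 -5;1 0 0 0 0 0 0"

```text
clock: 14.02
position: [0.479, 0.0977, 0.1101]
ee_rot: [0.929, 3.0, 0.001]
force: [0.2, -0.5, -1.8]
width: 0.281
gripper_force: 55.0
```

```bash
python3 chk.py
```

```text
n 95 centre cam [0.513  0.0689] rms 0.0035 ang [ 69.8  71.4 149.3 151.6] | tool yaw 145.63 centre tool [0.52   0.0692] z 0.015091718718564327 plane z 0.01596344983655751
```

>>> send_rows:
  motion: "1 0.0025 0.0034 0 0 0 -5;1 0.0030 0.0033 0 0 0 -5;1 0.0032 0.0029 0 0 0 -5;1 0.0034 0.0027 0 0 0 -5;1 0 0 0 0 0 0"

```text
clock: 14.7
position: [0.4909, 0.1098, 0.1098]
ee_rot: [1.436, 2.794, 0.0]
force: [0.8, -0.3, -0.9]
width: 0.277
gripper_force: 55.0
```

```bash
python3 chk.py
```

```text
n 87 centre cam [0.5151 0.0713] rms 0.003 ang [ 22.7  25.4 353.2 355.7] | tool yaw 125.65 centre tool [0.5198 0.069 ] z 0.014801007871969061 plane z 0.015910810366724815
```

>>> send_rows:
  motion: "1 0.0037 0.0024 0 0 0 -5;1 0.0038 0.0020 0 0 0 -5;1 0.0041 0.0017 0 0 0 -5;1 0.0041 0.0013 0 0 0 -5;1 0 0 0 0 0 0"

```text
clock: 15.38
position: [0.5064, 0.1171, 0.1096]
ee_rot: [1.899, 2.503, -0.0]
force: [-0.5, -0.0, -0.5]
width: 0.283
gripper_force: 55.0
```

>>> send_rows:
  motion: "1 0.0043 0.0010 0 0 0 -5;1 0.0043 0.0006 0 0 0 -5;1 0.0043 0.0002 0 0 0 -5;1 0.0044 -0.0002 0 0 0 -5;1 0 0 0 0 0 0"

```text
clock: 16.0
position: [0.5236, 0.1186, 0.1096]
ee_rot: [2.304, 2.135, -0.0]
force: [0.0, -0.3, -0.8]
width: 0.28
gripper_force: 55.0
```

```bash
python3 chk.py; python3 - <<'E'
from h import *
im,P=cloud('scene'); cv2.imwrite('pics/s6.png',cv2.resize(im[200:310,220:360],(700,550),interpolation=cv2.INTER_CUBIC))
E
```

```text
n 19 centre cam [0.5104 0.0759] rms 0.0016 ang [40.7 41.  85.7 86.4] | tool yaw -274.31 centre tool [0.5196 0.0688] z 0.014613976041484015 plane z 0.015430246125105018
```

View pics/s6.png

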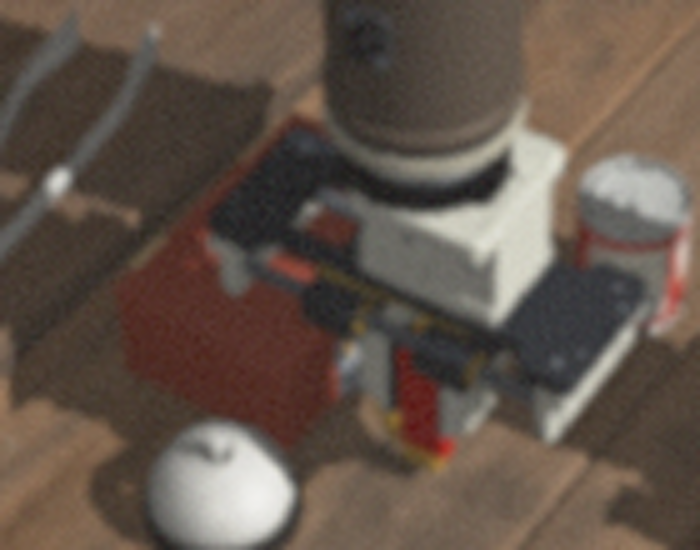

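The scene view shows the grip plate at crop (415,400), clear of the bell, with the tool at the home yaw and no contact force. I'll seat the lug, lower the pin into the eyes and release it.

>>> send_rows:
  motion: "1 0.0022 -0.0002 0 0 0 -2.5;1 0 0 -0.002 0 0 0;1 0 0 -0.0025 0 0 0;1 0 0 0 0 0 0"

```text
clock: 16.6
position: [0.526, 0.1187, 0.1051]
ee_rot: [2.353, 2.081, 0.0]
force: [-0.3, -0.9, 0.6]
width: 0.28
gripper_force: 55.0
```

>>> send_rows:
  motion: "0.68 0 0 0 0 0 0;0.62 0 0 0 0 0 0;0.55 0 0 0 0 0 0;0.55 0 0 0 0 0 0"
  force: 10

```text
clock: 17.1
position: [0.526, 0.1187, 0.1052]
ee_rot: [2.354, 2.081, 0.0]
force: [-0.6, 0.0, 0.9]
width: 0.447
gripper_force: 0.0
```

```bash
python3 - <<'E'
from h import *
print(arm.observe()['width'],arm.observe()['gripper_force'],arm.observe()['force'])
E
```

```text
0.4470678705100284 0.0 [-0.57139501  0.04018037  0.85537562]
```

Released. Rise slowly at first, then back off to view.

>>> send_rows:
  motion: "0.55 0 0 0.01 0 0 0;0.55 0 0 0.02 0 0 0;0.55 0 0 0.04 0 0 0;0.55 0 0 0.06 0 0 0;0.55 -0.06 0 0.06 0 0 0"

```text
clock: 17.73
position: [0.4837, 0.1189, 0.2825]
ee_rot: [2.354, 2.078, 0.007]
force: [-0.9, -0.3, 0.1]
width: 0.447
gripper_force: 0.0
```

>>> send_rows:
  motion: "0.55 -0.06 -0.06 0.03 0 0 0;0.55 0 -0.06 0 0 0 0;0.55 0 -0.06 0 0 0 0;0.55 0 -0.06 0 0 0 0;0.55 0 0 0 0 0 0"

```text
clock: 18.35
position: [0.4394, -0.1076, 0.3008]
ee_rot: [2.361, 2.07, -0.001]
force: [-0.7, 0.3, 1.0]
width: 0.451
gripper_force: 0.0
```

```bash
python3 - <<'E'
from fit import *
im,P=cloud('top'); m=arm.camera_model('top'); c,Y,a,Rr,e=fitpin(im,m,(245,310,235,290),z=.008)
print('centre',c,'n',len(Y),e,'ang',np.percentile(a,[0,2,98,100]).round(1),'grip',Rr.mean(0) if len(Rr) else None,len(Rr))
lid=P[(P[...,2]>.04)&(P[...,0]>.59)&(P[...,0]<.68)&(P[...,1]>0)&(P[...,1]<.12)&(P[...,2]<.08)]
print('lid z',lid[:,2].mean(),np.linalg.lstsq(np.c_[lid[:,:2],np.ones(len(lid))],lid[:,2],rcond=None)[0])
im2,_=cloud('scene')
cv2.imwrite('pics/f7.png',np.hstack([cv2.resize(x,(400,400),interpolation=cv2.INTER_CUBIC) for x in (im[200:300,225:325],im2[200:310,240:350])]))
E
```

```text
centre [0.59523525 0.06837391] n 56 0.01585375710262744 ang [-176.4 -175.7  177.4  177.9] grip [0.52062509 0.11769394] 41
lid z 0.05693301042461206 [ 2.97779019e-03 -4.81411108e-05  5.50460526e-02]
```

View pics/f7.png

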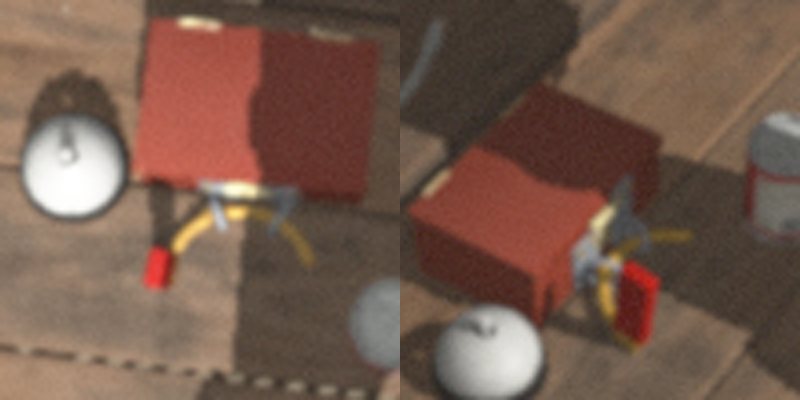

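The pin's arc passes through both eyes. In the left panel they are at (218,212) and (280,222), the tip at (308,262) and the grip at (158,268). The lid is flat and the neighbours haven't moved.

```bash
python3 -c "
from cell import arm
print(arm.sign_off())"
```

```text
the job is handed in; nothing more can be done
None
```

I shut the lid, slid the pin through both eyes to its home position and released it, then handed the job in; the final images show the pin through both eyes, the lid flat and the bell and food tin undisturbed, but hand-in returned no verdict.

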